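# Press a price-label holder home behind the lip of a knife stand

## Task

Of the three knife stands, the one with the red knife has no price label yet. Take the yellow-headed label holder out of its little wooden rack, feel its foot in behind the metal lip of that stand, and push it straight down against the spring until it is fully home. Finish while still holding it pressed down, as the spring lifts it again if you let go, and leave the knives and the other things on the table where they are.

Things in the scene. Friction and masses are not known exactly. Their poses are not given: they have to be found in the camera images.
- label_mid (a point): Loose label holder, upright in its rack: white plate 60 mm wide (y), 5 thick (x), 85 tall in all; the lowest 6 mm is 3.4 thick, 58 wide. Top 30 mm: yellow head to grip, 12 thick (x), 44 wide (y). White card with red band on the +x face. The point is half-way up: 42.5 mm above the underside of the foot, 27.5 below the middle of the head; z up. About 50 g.
- rack: Fixed pale wooden rack in which the label holder stands: 50 mm (x) by 90 mm (y), 34 mm tall, slot 7 mm wide along its y, 26 mm deep, slot floor 8 mm above the table. Origin on the table under its middle; z up.
- slot_mouth (a point): Middle of the empty label slot on the far side of the red knife's stand, 34 mm above the table, level with the top of the lip's upright part. x points out through the lip, y along the slot, z up. Gap 8 mm: the stand's wall at x = -4 mm, the lip at +4. Slot 70 mm long in y, ends closed. Holder goes in from above, plate along y, either face out; when home its middle is 20.5 mm above this point.
- stand: Fixed dark wooden stand with the red knife on top. Origin on the table under the middle of its slot, axes as the slot's. Wooden block 48 mm tall, 120 wide (y), from x = -4 mm (the slot's flat back wall) to -105. Aluminium lip 4 mm thick, 34 tall, from x = +4 mm; above it a flare leans outwards up to 43 mm. Slot floor: two ledges at the ends, 12 mm above the table (home).
- shoe (a joint): Sprung red shoe in the middle of the label slot, travel down in m: 0 at rest (its top 20 mm above the table), 0.008 when a holder is fully home (0.009 is its stop). It pushes up with about 4 N at 0 and 10 N at 0.008.
- knife_red_mid (a point): Closed folding knife with red handle, 100 x 22 x 12 mm (long side its x), loose, lying across the top (48 mm) of the stand with the empty slot, along the slot, its centre about 65 mm behind the slot. The point is its centre.
- knife_wood_mid (a point): Closed folding knife with pale wooden handle, 100 x 22 x 12 mm, loose on another stand of the same shape, whose slot already has a fixed grey-headed label holder. The point is its centre.
- knife_black_mid (a point): Closed folding knife with black handle, 100 x 22 x 12 mm, loose on the third stand, also already labelled with a grey head. The point is its centre.
- whetstone: Loose sharpening stone, 70 (x) x 190 (y) x 28 mm, grey below and reddish brown above. Origin under its middle.
- marker: Loose black marker pen lying along its x, 135 mm long, 16 mm thick. Origin on the table under its middle.
- cards: Loose stack of blank white cards, 55 (x) x 90 (y) x 30 mm. Origin under its middle.
- gift_box: Loose long white knife box with grey lid, 57 (x) x 212 (y) x 34 mm. Origin under its middle.

How it is judged (in metres and radians):
On the way, in this order (a step that is already met when the one before it is completed fails the run):
1. the label holder is lifted out of its rack (its middle over 90 mm above the table) (height (world z) of label_mid above 0.09 m), for 0.1 s.
2. its foot is in the slot of the red knife's stand, behind the lip (x of label_mid in the frame of slot_mouth between -0.006 and 0.006 m and y of label_mid in the frame of slot_mouth between -0.012 and 0.012 m and angle between the z axis of label_mid and the z axis of slot_mouth, either way round below 0.12 rad and z of label_mid in the frame of slot_mouth between 0 and 0.036 m), for 0.1 s.
At the end, for the whole second after the job is handed in: The holder stands upright (0.12 rad) behind the lip of the red knife's stand, within 3 mm of home, the shoe pressed down over 6 mm and pushing on it with over 4 N, the fingers still holding or pressing it (over 3 N); knives, stone, marker, cards and box within 30 mm of where they began (x of label_mid in the frame of slot_mouth between -0.006 and 0.006 m and y of label_mid in the frame of slot_mouth between -0.012 and 0.012 m and angle between the z axis of label_mid and the z axis of slot_mouth, either way round below 0.12 rad and z of label_mid in the frame of slot_mouth between 0.016 and 0.0235 m and value of joint shoe above 0.006 m and contact force between the fingers and label above 3 N and contact force between shoe and label above 4 N and distance of each of knife_red_mid, knife_wood_mid, knife_black_mid, whetstone, marker, cards, gift_box from where it was at the start of the episode below 0.03 m); the arm keeps its last pose, push and grip.
It fails at once if a knife or another loose thing on the table is moved more than 30 mm (distance of any of knife_red_mid, knife_wood_mid, knife_black_mid, whetstone, marker, cards, gift_box from where it was at the start of the episode above 0.03 m).
It also fails if it takes over 38 s, if anything falls off the work surface, if the arm or the gripper's body presses on something with over 40 N, if the wrist force passes 120 N, or if a joint passes its speed limit or range.

## Robot

A 7-joint arm with a two-finger parallel gripper is mounted at the origin on the work surface. World frame = base frame: x ahead of the robot, y to its left, z up, the work surface at z = 0. Lengths are in mm, angles in rad, forces in N, time in s.
With the tool pointing down it reaches from about 400 to 875 mm from the base axis. Payload 19.3 kg.
Tool frame: the origin (TCP) lies at the very end of the fingers, on their centre line; the grasp point (between the pads) lies 19 mm behind it (grip_point_offset is the z of the grasp point in the tool frame, in mm); z points along the fingers, x is the direction in which the jaws open and shut, and the axes are right-handed (so a half turn about z gives the same grasp; the last joint's range is limited). The gripper opens to 85 mm and grips with 20 to 120 N. Pads are 22 mm wide; open, the fingers measure 114 mm over their backs; the gripper's body (76 mm by 85 mm) begins 54 mm behind the grasp point. The pads swing forward as they close: fully open they stand 13 mm farther back than shut.
Start: joints at [-1.259, 0.521, -0.036, 1.599, 0.021, 1.021, -0.113], TCP at [232.887, 579.98, 192.291] pointing down, gripper open.
Joint ranges: [-2.91, 2.91], [-0.3, 2.13], [-1.5, 1.42], [0.17, 2.43], [-1.26, 4.41], [0.16, 1.93], [-2.52, 2.52]. Speed limits (rad/s): [1.89, 1.89, 2.39, 2.39, 3.01, 3.01, 3.01].

## Interface

Orientations are given as a 3x3 rotation matrix whose columns are the frame's x, y, z axes.
In Python, from workcell import movep, movel, goto_joints, open_gripper, clamp, wait, inverse_kinematics, read_state, camera, PlanningError, finish_job, grip_point_offset gives the robot as it stands. Calls block until the motion is done:
- movep(position, orientation): joint-space move of the TCP to a pose.
- movel(position, frame=None, max_speed=150, guard=None): straight line of the TCP; frame=None keeps the orientation; max_speed is the mean speed in mm/s. With guard (N) it stops when the force on the tool has changed by that much, and returns True; else False.
- goto_joints(angles): joint-space move.
- open_gripper() and clamp(): open the fingers fully, or close them until they stop; the grip force is fixed at half the most.
- wait(seconds).
- inverse_kinematics(position, orientation): joint angles nearest the present ones, or None.
- read_state(): the state.
- camera(name): name is "side" or "top" or "wrist"; returns a dict with "image" (400x640x3 uint8, blue, green, red), "range_z" (400x640 float32, mm along the optical axis (not along the pixel's ray), 0 where there is no reading), "fx", "fy", "cx", "cy" (pixels), "cam_to_world" (4x4, takes a point from camera to world coordinates). Camera axes: x right, y up, looking along -z (the intrinsics and any distortion apply to the point x, -y, -z); pixel columns grow to the right and rows downward; lengths in mm; the calibration is good to about 2 mm. A picture is of the moment at which its call begins.
A pose or a line that the arm cannot do raises PlanningError and nothing moves.
- finish_job(): hands the job in, once; it reports no verdict.
The state is a dict: "time": time; "qpos": joint angles; "qvel": joint speeds; "joint_efforts": joint torques, N m; "eef_pos": TCP position; "tool_rot": TCP orientation; "ft_force": force on the tool from outside, world axes, zero at the start; "torque": the same for the moment, N m; "finger_gap": finger opening in mm.
Only numpy, scipy, OpenCV 4.12 (cv2) and the standard library are available. Lean on these libraries where they do the work, as an engineer would, in place of code of your own. Each camera call takes 0.05 s, during which the arm holds its last target.

## Working session

There is one attempt and no reset: what is moved stays moved. The work goes in short steps, each a Python script; the robot and the scene stay as the last script left them, time stands still between calls to the robot, and variables do not carry over. Pictures are saved under pics/ and viewed, and the job is handed in when it is done.

```bash
mkdir -p pics; ls
python3 - <<'E'
from workcell import *
import cv2,pickle
for n in ["side","top","wrist"]:
    c=camera(n); cv2.imwrite(f"pics/{n}0.png",c["image"]); pickle.dump(c,open(f"{n}0.pkl","wb"))
    print(n,c["fx"],c["cx"],c["cam_to_world"].round(3).tolist(),[k for k in c])
s=read_state(); print(s["time"],s["tool_rot"],s["ft_force"],grip_point_offset)
E
```

```text
pics
side 376.2860486955049 321.1599458415116 [[-0.954, 0.18, -0.239, 328.028], [-0.299, -0.597, 0.745, 712.887], [-0.009, 0.782, 0.623, 702.055], [0.0, 0.0, 0.0, 1.0]] ['image', 'range_z', 'fx', 'fy', 'cx', 'cy', 'cam_to_world']
top 429.2018817311836 311.6445663330509 [[0.023, 0.999, -0.045, 477.203], [-1.0, 0.023, -0.011, -34.755], [-0.01, 0.045, 0.999, 1176.082], [0.0, 0.0, 0.0, 1.0]] ['image', 'range_z', 'fx', 'fy', 'cx', 'cy', 'cam_to_world']
wrist 292.0245112107402 317.6263078531185 [[0.373, -0.893, -0.252, 168.516], [0.928, 0.359, 0.102, 605.842], [-0.0, -0.272, 0.962, 372.911], [0.0, 0.0, 0.0, 1.0]] ['image', 'range_z', 'fx', 'fy', 'cx', 'cy', 'cam_to_world']
0.15 [[ 3.72596862e-01  9.27993267e-01 -2.73191124e-04]
 [ 9.27992942e-01 -3.72596960e-01 -7.77597756e-04]
 [-8.23395664e-04  3.62110487e-05 -9.99999660e-01]] [-0.68184975 -0.01457212  0.15347349] -18.700000000000003
```

View pics/top0.png

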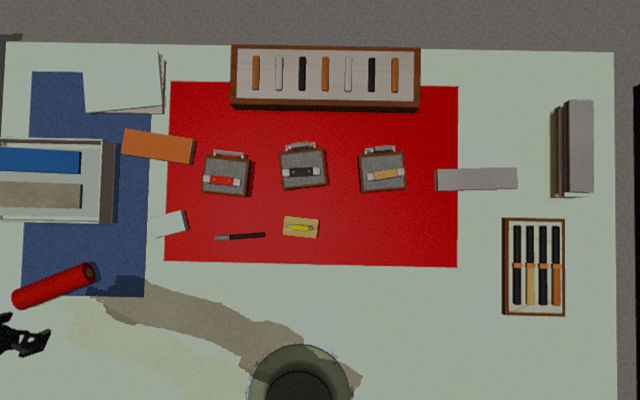

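View pics/side0.png

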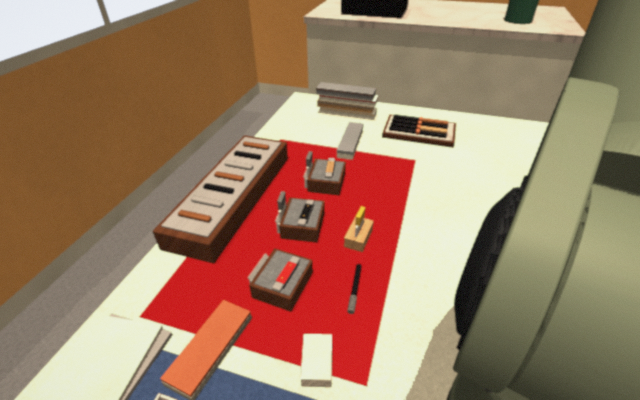

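View pics/wrist0.png

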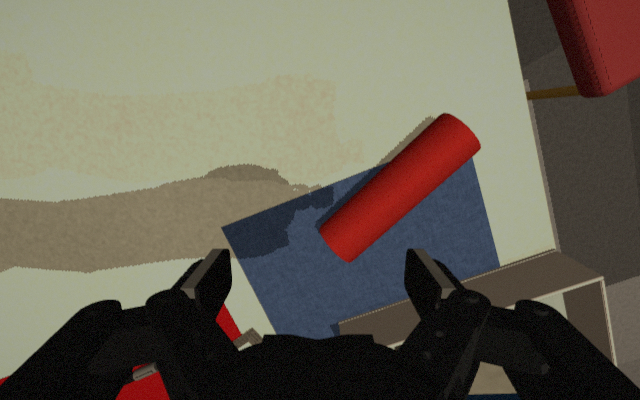

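The top view shows the red-knife stand at about (226,175), with its empty slot on the far side near (231,155). The rack with the yellow head is at about (300,227). I'll enlarge both.

```bash
cat > h.py <<'E'
import numpy as np
def w(c,u,v,z=None):
    M=c["cam_to_world"]; d=np.array([(u-c["cx"])/c["fx"],-(v-c["cy"])/c["fy"],-1.]);d=M[:3,:3]@d;o=M[:3,3]
    if z is None: t=c["range_z"][int(round(v)),int(round(u))]
    else: t=(z-o[2])/d[2]
    return o+t*d
E
python3 - <<'E'
import cv2,pickle,numpy as np
c=pickle.load(open("top0.pkl","rb"));im=c["image"]
a=cv2.resize(im[145:205,195:260],None,fx=6,fy=6,interpolation=cv2.INTER_CUBIC)
b=cv2.resize(im[205:250,270:335],None,fx=6,fy=6,interpolation=cv2.INTER_CUBIC)
cv2.imwrite("pics/topcrop.png",np.vstack([a,b]))
c=pickle.load(open("side0.pkl","rb"));im=c["image"]
cv2.imwrite("pics/sidecrop.png",cv2.resize(im[195:315,240:385],None,fx=5,fy=5,interpolation=cv2.INTER_CUBIC))
from h import w
c=pickle.load(open("top0.pkl","rb"))
for u,v in [(226,165),(300,219),(225,200),(300,227),(289,220),(231,154)]: print(u,v,w(c,u,v).round(1))
E
```

```text
226 165 [609.7 206.2  47.6]
300 219 [471.5   7.4  33. ]
225 200 [518.7 216.1  -0.7]
300 227 [451.7   4.6  94.6]
289 220 [468.2  36.4  35.1]
231 154 [641.3 196.7  33.6]
```

View pics/topcrop.png

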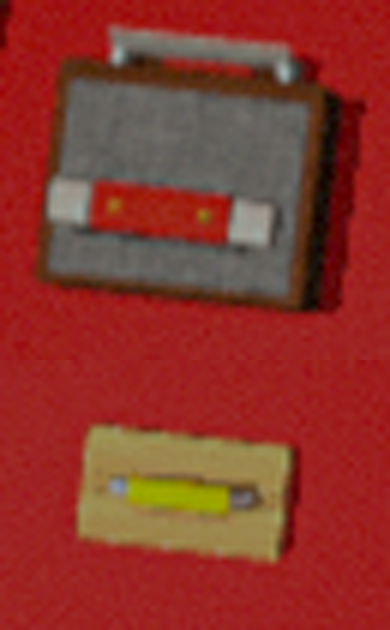

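View pics/sidecrop.png

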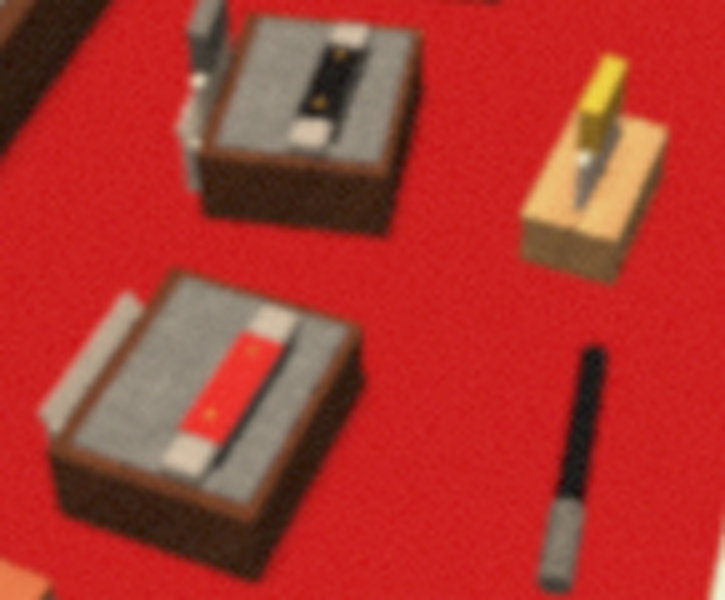

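Run:
```python
import pickle,numpy as np
from h import w
c=pickle.load(open("top0.pkl","rb"))
def f(P,z):
    p=np.array([w(c,u,v,z) for u,v in P]); m=p.mean(0); e=(p[0]+p[3]-p[1]-p[2])/2
    print(m.round(1),np.linalg.norm(e),np.linalg.norm((p[0]+p[1]-p[2]-p[3])/2),np.degrees(np.arctan2(-e[0],e[1])));return m
f([(205.3,155),(249.7,160),(245.8,196.3),(201.7,191.7)],48)
f([(284.7,215.8),(318.8,219.2),(317.2,238.3),(283,234.2)],34)
from workcell import *
a=np.radians(-6)
for s in (1,-1):
    x=s*np.array([np.cos(a),np.sin(a),0]);z=np.array([0,0,-1.]);R=np.column_stack([x,np.cross(z,x),z])
    for p in ([630,200,220],[455,8,59],[630,200,63]):
        q=inverse_kinematics(p,R); print(s,p,None if q is None else np.round(q,2))
```

```text
[581.2 206.2  48. ] 117.98414402699808 97.18817521414454 -4.91187647515961
[450.7   4.4  34. ] 91.29241089084758 49.894182962906555 -4.9015656762668005
1 [630, 200, 220] [-0.63  0.58  0.38  1.48 -0.23  1.12 -0.31]
1 [455, 8, 59] [-0.41  0.51  0.34  2.16 -0.33  0.53  0.08]
1 [630, 200, 63] [-0.58  0.75  0.28  1.61 -0.26  0.82 -0.29]
-1 [630, 200, 220] [-0.19  0.57 -0.32  1.45  0.19  1.15  2.49]
-1 [455, 8, 59] [ 0.75  0.84 -1.28  2.11  0.99  1.02  1.96]
-1 [630, 200, 63] [-0.15  0.75 -0.38  1.58  0.34  0.88  2.37]
```

```bash
cat >> h.py <<'E'
from workcell import *
import cv2,pickle
def Rz(deg):
    a=np.radians(deg);x=np.array([np.cos(a),np.sin(a),0]);z=np.array([0,0,-1.]);return np.column_stack([x,np.cross(z,x),z])
def snap(n,f):
    c=camera(n);cv2.imwrite(f"pics/{f}.png",c["image"]);pickle.dump(c,open(f+".pkl","wb"));return c
E
python3 - <<'E'
from h import *
movep([625,215,200],Rz(-5)); c=snap("wrist","w1"); print(read_state()["time"])
movep([450.7,14,190],Rz(-5)); wait(0.1); c=snap("wrist","w2"); print(read_state()["time"],read_state()["eef_pos"])
E
```

```text
2.1333
3.3167 [451.50270572  14.73829971 189.89791224]
```

View pics/w1.png

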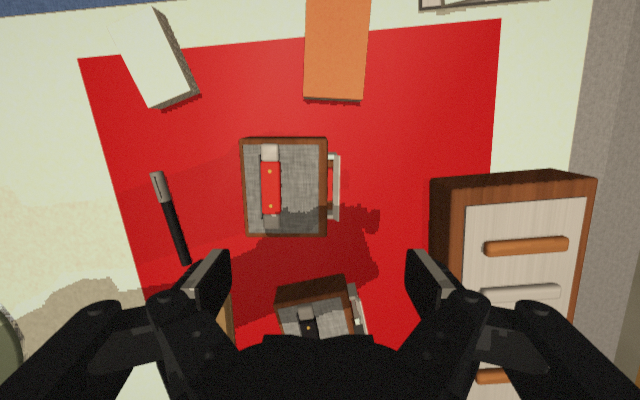

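View pics/w2.png

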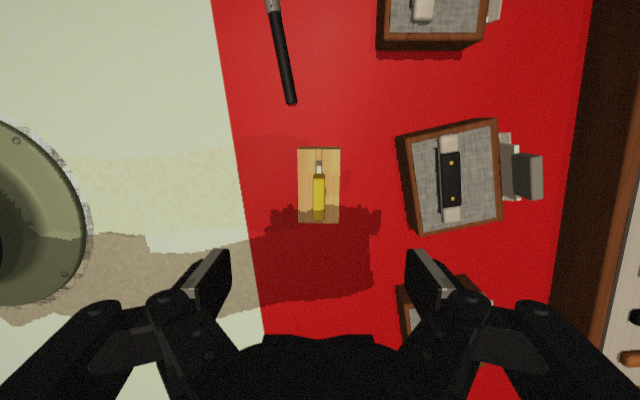

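w1 shows the stand around (284,187) with its lip at x≈335. w2 shows the rack at (319,186) with the yellow head at (319,196). Next I'll take enlarged crops for precise edges.

Run:
```python
import cv2,pickle,numpy as np
for n,(r0,r1,c0,c1) in {"w1":(130,242,232,352),"w2":(142,230,290,350)}.items():
    im=cv2.imread(f"pics/{n}.png"); cv2.imwrite(f"pics/{n}c.png",cv2.resize(im[r0:r1,c0:c1],None,fx=6 if n=="w2" else 5,fy=6 if n=="w2" else 5,interpolation=cv2.INTER_CUBIC))
```

```text
(no output)
```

View pics/w1c.png

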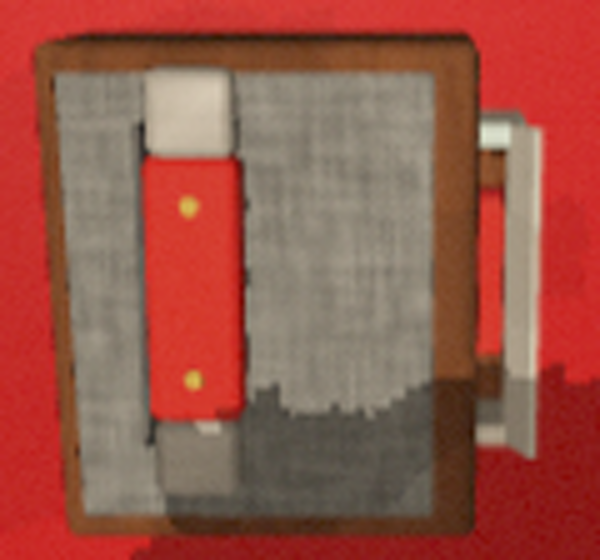

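View pics/w2c.png

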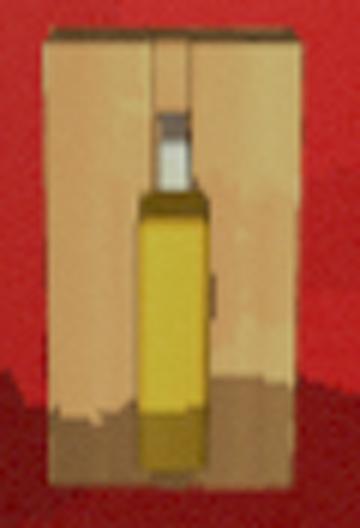

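Run:
```python
from h import *
L=lambda n:pickle.load(open(n+".pkl","rb"))
def f(n,P,z,s,o):
    c=L(n);p=np.array([w(c,u/s+o[0]-.4,v/s+o[1]-.4,z) for u,v in P]); m=p.mean(0)
    e=(p[0]+p[1]-p[2]-p[3])/2;g=(p[1]+p[2]-p[0]-p[3])/2
    print(m.round(1),"ylen",np.linalg.norm(e).round(1),"xlen",np.linalg.norm(g).round(1),"yaw",np.degrees(np.arctan2(-e[0],e[1])).round(2),np.degrees(np.arctan2(g[1],g[0])).round(2),'edges',np.degrees(np.arctan2(-(p[1]-p[2])[0],(p[1]-p[2])[1])).round(2),np.degrees(np.arctan2(-(p[0]-p[3])[0],(p[0]-p[3])[1])).round(2)); return m
m=f("w1",[(38,46),(477,43),(475,533),(72,533)],48,5,(232,130))
c=L("w1")
for u,v in [(477,43),(475,533)]: print("wall",w(c,u/5+231.6,v/5+129.6,48).round(1))
f("w1",[(507,120),(543,128),(537,458),(507,442)],43,5,(232,130))
f("w2",[(45,40),(300,40),(297,485),(48,485)],34,6,(290,142))
f("w2",[(138,215),(209,215),(208,468),(141,468)],93,6,(290,142))
# range check
c=L("w2");print(w(c,319,205),w(c,305,170),w(L("w1"),310,180))
```

```text
[584.8 210.3  48. ] ylen 117.2 xlen 98.4 yaw -4.77 -4.67 edges -4.6 -4.94
wall [638.6 264.9  48. ]
wall [629.2 147.7  48. ]
[645.3 205.9  43. ] ylen 79.2 xlen 8.4 yaw -4.38 -25.64 edges -4.71 -4.05
[451.6   7.8  34. ] ylen 89.6 xlen 49.6 yaw -4.89 -4.93 edges -4.15 -5.63
[451.8   8.7  93. ] ylen 43.1 xlen 11.3 yaw -4.66 -4.94 edges -4.79 -4.52
[451.65566642   2.38272992  92.68875698] [437.84895216  28.84085109  33.73846436] [615.28267355 218.97504721  46.87717535]
```

Run:
```python
from h import *
movel([451.7,8.2,110],Rz(-4.8),max_speed=200)
print(movel([451.7,8.2,60],max_speed=120,guard=10)); 
f0=read_state()["ft_force"];clamp();s=read_state();print(s["time"],s["finger_gap"],f0,s["ft_force"],s["eef_pos"])
snap("side","s1")
movel([451.7,8.2,170],max_speed=150);wait(0.1);s=read_state();print(s["time"],s["finger_gap"],s["ft_force"],s["eef_pos"])
snap("wrist","w3");snap("side","s2")
```

```text
False
5.2 0.03830352830761689 [ 0.2920846  -0.12958686  0.68597098] [ 0.32909421  0.68741144 -0.44863299] [451.68507961   8.19851114  59.98191299]
6.2333 0.05962010257003523 [ 0.10078621  0.08231222 -0.10510343] [451.21843367   8.12276184 169.19590558]
```

View pics/w3.png

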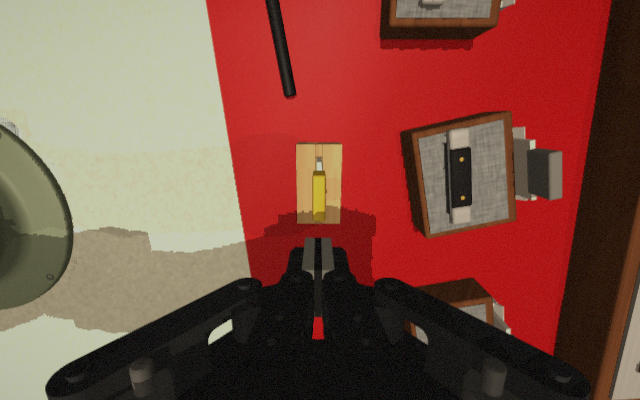

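View pics/s2.png

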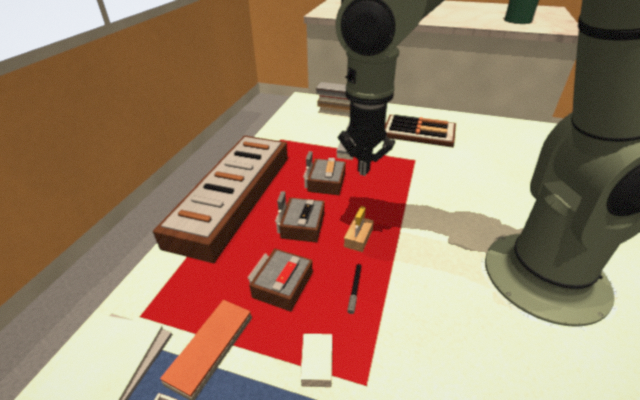

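Run:
```python
from h import *
for n in ("w3","w2"):
    c=pickle.load(open(n+".pkl","rb"));M=np.linalg.inv(c["cam_to_world"])
    print(n,c["cam_to_world"].round(2).tolist())
    for p in ([451.2,8.1,169.2],[451.2,8.1,93],[451.2,8.1,34]):
        q=M@np.r_[p,1]; print(p,c["cx"]+c["fx"]*q[0]/-q[2],c["cy"]-c["fy"]*q[1]/-q[2])
print(w(pickle.load(open("w3.pkl","rb")),319,210))
im=cv2.imread("pics/s1.png");cv2.imwrite("pics/s1c.png",cv2.resize(im[100:260,280:440],None,fx=3.7,fy=3.7,interpolation=cv2.INTER_CUBIC))
```

```text
w3 [[1.0, 0.08, 0.02, 456.82], [-0.08, 0.96, 0.27, 77.14], [-0.0, -0.27, 0.96, 350.27], [0.0, 0.0, 0.0, 1.0]]
[451.2, 8.1, 169.2] 318.2217495344867 228.3410590193736
[451.2, 8.1, 93] 318.1537587325187 198.37558273079964
[451.2, 8.1, 34] 318.12230828487304 184.51447775906638
w2 [[1.0, 0.08, 0.02, 457.13], [-0.09, 0.96, 0.27, 83.88], [0.0, -0.27, 0.96, 371.08], [0.0, 0.0, 0.0, 1.0]]
[451.2, 8.1, 169.2] 318.26275058651476 226.8876589494131
[451.2, 8.1, 93] 318.05170845206834 199.5896964630334
[451.2, 8.1, 34] 317.9499234931208 186.42397484864844
[451.02922053  -3.35913738  91.95192637]
```

View pics/s1c.png

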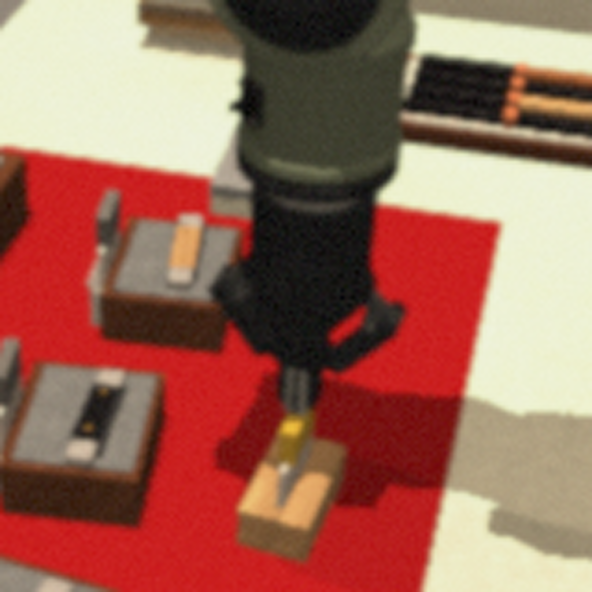

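Run:
```python
from h import *
c=pickle.load(open("s1.pkl","rb"));M=np.linalg.inv(c["cam_to_world"])
for p in ([451.7,8.2,60],[451.7,8.2,93],[451.7,-14,60],[451.7,-30,60],[451.7,8.2,110],[451.7,30,93],[451.7,-14,93]):
        q=M@np.r_[p,1]; print(p,c["cx"]+c["fx"]*q[0]/-q[2],c["cy"]-c["fy"]*q[1]/-q[2])
for u,v in [(361,204),(361,208),(360,215),(359,222),(355,232)]: print(u,v,w(c,u,v).round(1))
for n in("s1","s2","side0"):
    im=pickle.load(open(n+".pkl","rb"))["image"];cv2.imwrite(f"pics/{n}d.png",cv2.resize(im[140:255,320:400],None,fx=5,fy=5,interpolation=cv2.INTER_CUBIC))
```

```text
[451.7, 8.2, 60] 359.8185648881291 222.03385978749057
[451.7, 8.2, 93] 360.5557673847114 212.15103969009266
[451.7, -14, 60] 361.73099692583816 216.50166136269317
[451.7, -30, 60] 363.06943898912914 212.6298756321577
[451.7, 8.2, 110] 360.94835791026344 206.8880331837919
[451.7, 30, 93] 358.5816889287884 217.72447078772555
[451.7, -14, 93] 362.49676835905086 206.67099650413846
361 204 [450.5  17.4 126.6]
361 208 [449.5  18.7 115.4]
360 215 [450.4  20.6  94.3]
359 222 [450.3  27.6  77.2]
355 232 [457.5  34.   47.2]
```

View pics/s1d.png

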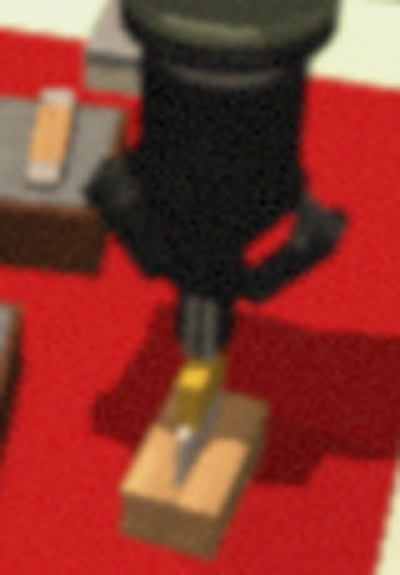

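View pics/s2d.png

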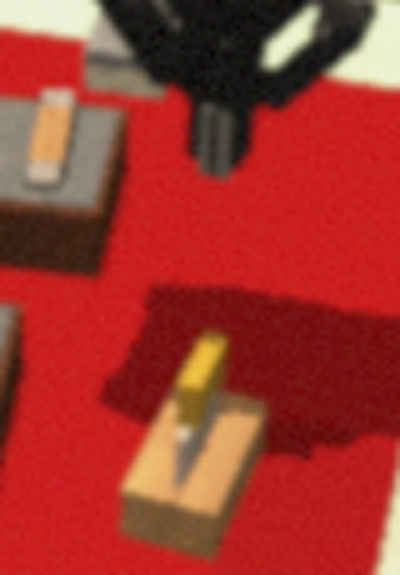

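Run:
```python
from h import *
c=pickle.load(open("w3.pkl","rb"))
for u,v in [(308,240),(328,240),(310,250),(326,245),(308,245),(328,250),(308,270)]: print(u,v,c["range_z"][v,u],w(c,u,v).round(1))
c=pickle.load(open("w2.pkl","rb"))
for u,v in [(225,252),(220,252),(413,252),(420,252),(222,260)]: print(u,v,c["range_z"][v,u],w(c,u,v).round(1))
for n in("s1","s2"):
    c=pickle.load(open(n+".pkl","rb"))
    for v in range(165,216,3): print(n,v,[(u,w(c,u,v).round(0).tolist()) for u in (358,361,364)])
im=cv2.imread("pics/w3.png");cv2.imwrite("pics/w3c.png",cv2.resize(im[220:350,240:400],None,fx=4,fy=4,interpolation=cv2.INTER_CUBIC))
print(read_state()["finger_gap"])
```

```text
308 240 145.54507 [447.   20.  215.4]
328 240 144.48291 [457.   19.5 216.3]
310 250 133.15016 [448.4  20.4 228.1]
326 245 139.84901 [455.8  19.2 221.3]
308 245 139.82147 [447.2  19.9 221.3]
328 250 134.2075 [456.6  19.2 227.1]
308 270 116.528305 [448.   19.9 245.5]
225 252 135.16692 [409.4  28.8 247.3]
220 252 132.18744 [408.2  30.2 250. ]
413 252 132.38228 [495.3  22.6 249.9]
420 252 131.95769 [498.4  22.5 250.2]
222 260 130.62703 [409.4  27.3 252.4]
s1 165 [(358, [458.0, 45.0, 255.0]), (361, [452.0, 43.0, 254.0]), (364, [446.0, 43.0, 256.0])]
s1 168 [(358, [458.0, 42.0, 245.0]), (361, [452.0, 44.0, 248.0]), (364, [445.0, 45.0, 249.0])]
s1 171 [(358, [458.0, 43.0, 238.0]), (361, [451.0, 46.0, 241.0]), (364, [445.0, 44.0, 241.0])]
s1 174 [(358, [458.0, 42.0, 229.0]), (361, [450.0, 46.0, 233.0]), (364, [444.0, 42.0, 232.0])]
s1 177 [(358, [462.0, 18.0, 205.0]), (361, [455.0, 16.0, 204.0]), (364, [449.0, 15.0, 205.0])]
s1 180 [(358, [461.0, 20.0, 198.0]), (361, [455.0, 16.0, 196.0]), (364, [446.0, 25.0, 204.0])]
s1 183 [(358, [460.0, 22.0, 191.0]), (361, [454.0, 17.0, 188.0]), (364, [4
[... 1897 characters left out ...]
1.0, -190.0, 4.0])]
s2 195 [(358, [495.0, -173.0, 2.0]), (361, [486.0, -173.0, 3.0]), (364, [478.0, -176.0, 3.0])]
s2 198 [(358, [492.0, -158.0, 2.0]), (361, [483.0, -159.0, 4.0]), (364, [475.0, -165.0, 1.0])]
s2 201 [(358, [488.0, -141.0, 5.0]), (361, [480.0, -145.0, 4.0]), (364, [472.0, -149.0, 2.0])]
s2 204 [(358, [486.0, -132.0, 1.0]), (361, [477.0, -136.0, -0.0]), (364, [469.0, -137.0, 1.0])]
s2 207 [(358, [482.0, -118.0, 2.0]), (361, [455.0, -11.0, 94.0]), (364, [447.0, -11.0, 95.0])]
s2 210 [(358, [479.0, -101.0, 5.0]), (361, [452.0, 3.0, 96.0]), (364, [446.0, -5.0, 90.0])]
s2 213 [(358, [457.0, 15.0, 94.0]), (361, [450.0, 12.0, 94.0]), (364, [446.0, -8.0, 78.0])]
0.007728023940615296
```

View pics/w3c.png

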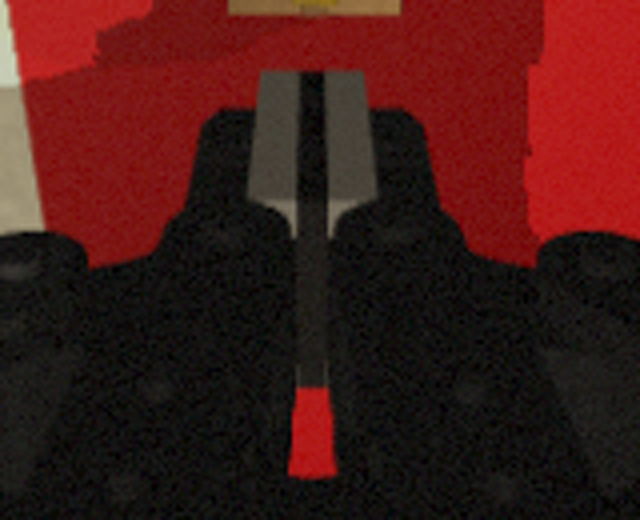

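Both cameras' range data put the real fingertips about 44 mm higher than the reported TCP: tips at z≈213 when eef z is 169. That is why the fingers closed just above the head. The holder wasn't disturbed. I'll correct for the offset and re-grasp with a guarded descent.

Run:
```python
from h import *
open_gripper()
movel([451.2,8.4,70],max_speed=150)
g=movel([451.2,8.4,17],max_speed=70,guard=8)
s=read_state();print(g,s["time"],s["eef_pos"],s["ft_force"],s["finger_gap"])
if not g:
    clamp();s=read_state();print(s["time"],s["finger_gap"],s["ft_force"],s["eef_pos"])
    snap("side","s3")
```

```text
False 8.8417 [451.39408109   8.32997059  17.24162752] [ 0.65274735  0.14604685 -0.36891017] 85.62537108453529
9.5 11.136095019953055 [-0.08068915  0.9112164   6.01891922] [451.3641693    8.41035554  17.14063582]
```

Run:
```python
from h import *
im=pickle.load(open("s3.pkl","rb"))["image"];cv2.imwrite("pics/s3d.png",cv2.resize(im[140:255,320:400],None,fx=5,fy=5,interpolation=cv2.INTER_CUBIC))
```

```text
(no output)
```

View pics/s3d.png

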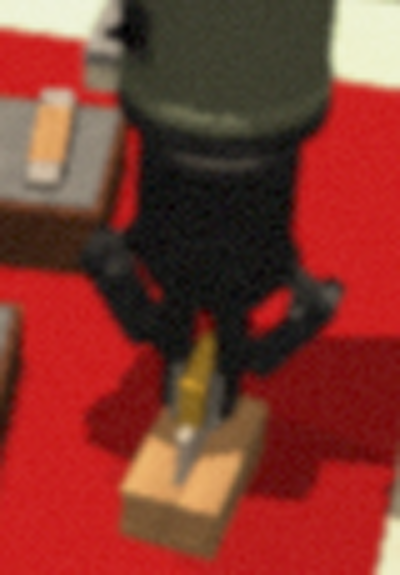

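Run:
```python
from h import *
movel([451.36,8.4,134],max_speed=200)
s=read_state();print(s["time"],s["finger_gap"],s["ft_force"],s["eef_pos"])
x=np.array([np.cos(np.radians(-4.7)),np.sin(np.radians(-4.7)),0])
movep(list(np.array([637.2,205.9,110])+x*0),Rz(-4.7));wait(0.2)
s=read_state();print(s["time"],s["finger_gap"],s["ft_force"],s["eef_pos"])
snap("wrist","w4");snap("side","s4")
im=cv2.imread("pics/s4.png");cv2.imwrite("pics/s4c.png",cv2.resize(im[140:320,220:360],None,fx=3.3,fy=3.3,interpolation=cv2.INTER_CUBIC))
```

```text
10.2833 11.629039355924181 [ 0.03955073 -0.53740875 -0.89836294] [450.91065646   8.55850947 133.23671418]
11.5417 11.469968616832142 [ 0.24162689 -0.0605877   0.32239814] [637.17150995 204.90180556 110.54718991]
```

View pics/w4.png

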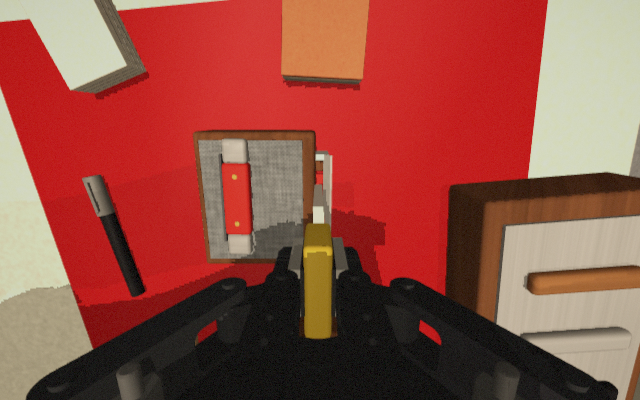

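View pics/s4c.png

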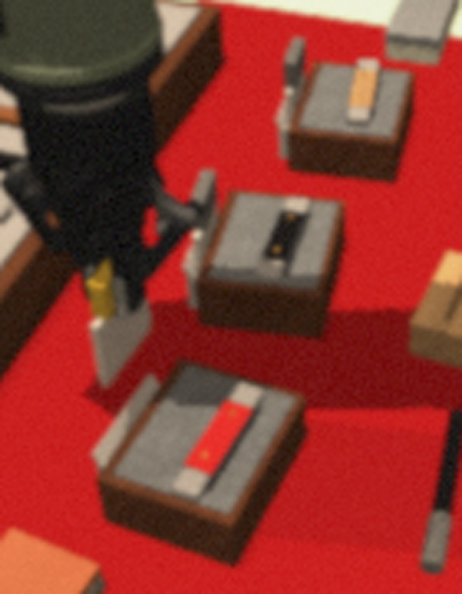

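The holder is gripped, upright and above the slot in both views. In w4 the plate edge is at (320,200) and the lip at about (328,170). I'll crop this to check alignment.

Run:
```python
from h import *
c=pickle.load(open("w4.pkl","rb"));im=c["image"]
cv2.imwrite("pics/w4c.png",cv2.resize(im[125:270,190:345],None,fx=4,fy=4,interpolation=cv2.INTER_CUBIC))
cv2.imwrite("pics/w4e.png",cv2.resize(im[140:240,290:350],None,fx=6,fy=6,interpolation=cv2.INTER_CUBIC))
```

```text
(no output)
```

View pics/w4c.png

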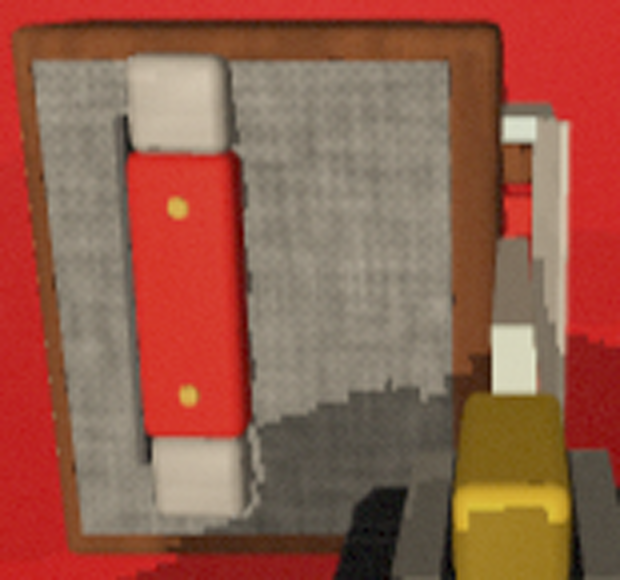

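View pics/w4e.png

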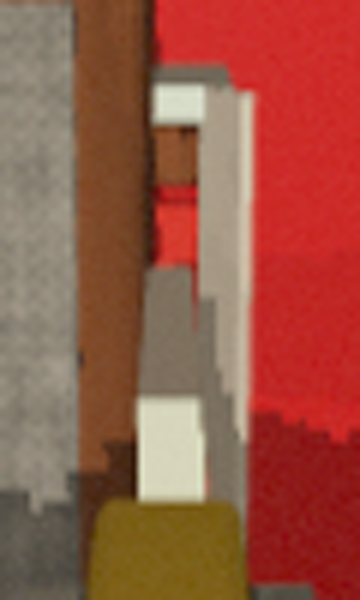

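Run:
```python
from h import *
c=pickle.load(open("w4.pkl","rb"))
E=lambda u,v,z:w(c,u/6+290-.4,v/6+140-.4,z)
F=lambda u,v,z:w(c,u/4+190-.4,v/4+125-.4,z)
a=np.radians(-4.7);X=np.array([np.cos(a),np.sin(a)]);Y=np.array([-X[1],X[0]])
ref=np.array([637.2,204.9])
P={"footL":E(147,268,101),"footR":E(191,268,101),"wallT":F(500,30,48),"wall2":E(153,60,48),"wall3":E(153,230,48),"wall4":F(497,240,48),
"TL":F(15,32,48),"BL":F(72,550,48),"lip34_t":E(202,130,34),"lip34_b":E(196,250,34),"lipouter43":E(253,95,43),"lipouter43b":E(250,380,43),"postTop":E(180,125,34),
"shoulderL":E(138,398,155-24),"headL":F(458,395,163),"headR":F(562,395,163),"knuck":E(180,500,156)}
for k,p in P.items(): print(k,p.round(1),"slotdir",((p[:2]-ref)@X).round(2),((p[:2]-ref)@Y).round(2))
```

```text
footL [636.7 232.7 101. ] slotdir -2.74 27.68
footR [641.6 232.3 101. ] slotdir 2.16 27.67
wallT [639.3 264.4  48. ] slotdir -2.76 59.44
wall2 [638.5 250.3  48. ] slotdir -2.41 45.38
wall3 [636.5 226.7  48. ] slotdir -2.5 21.64
wall4 [634.9 221.   48. ] slotdir -3.58 15.87
TL [541.1 272.2  48. ] slotdir -101.26 59.18
BL [531.2 156.6  48. ] slotdir -101.69 -56.84
lip34_t [644.6 238.2  34. ] slotdir 4.64 33.83
lip34_b [642.3 220.4  34. ] slotdir 3.82 15.86
lipouter43 [652.1 243.8  43. ] slotdir 11.64 39.99
lipouter43b [648.7 202.1  43. ] slotdir 11.69 -1.83
postTop [641.4 239.2  34. ] slotdir 1.41 34.57
shoulderL [635.7 226.6 131. ] slotdir -3.3 21.5
headL [632.3 227.9 163. ] slotdir -6.75 22.5
headR [644.4 226.9 163. ] slotdir 5.4 22.48
knuck [639.4 225.  156. ] slotdir 0.54 20.17
```

Run:
```python
from h import *
a=np.radians(-4.7);X=np.array([np.cos(a),np.sin(a),0]);Y=np.array([-X[1],X[0],0])
ref=np.array([637.2,204.9,0])
B=ref+3.0*X+2.3*Y
def rep(t):
    s=read_state();d=s["eef_pos"]-ref;print(t,round(s["time"],2),"x",(d@X).round(2),"y",(d@Y).round(2),"z",s["eef_pos"][2].round(2),"F",(s["ft_force"]@X).round(2),(s["ft_force"]@Y).round(2),s["ft_force"][2].round(2),"gap",round(s["finger_gap"],2))
movel(B+[0,0,62],Rz(-4.7),max_speed=80);wait(.2);rep("above")
g=movel(B+[0,0,49],max_speed=25,guard=4);rep(f"down {g}")
snap("wrist","w5");snap("side","s5")
if not g:
    g=movel(B-6*X+[0,0,49],max_speed=8,guard=4);rep(f"feel -x {g}")
    snap("wrist","w6")
```

```text
above 12.59 x 3.23 y 2.41 z 62.5 F -0.2 -0.6 -0.58 gap 11.22
down False 13.26 x 3.04 y 2.27 z 48.98 F 0.23 0.43 -0.37 gap 11.21
feel -x True 13.88 x -0.35 y 2.23 z 48.9 F 2.68 0.31 0.58 gap 11.37
```

Wall contact came at x = −0.35 (ref frame), so the slot centre is at about +1.1, which agrees with the image estimate. I'll centre there and go down.

```bash
cat > g.py <<'E'
from h import *
a=np.radians(-4.7);X=np.array([np.cos(a),np.sin(a),0]);Y=np.array([-X[1],X[0],0])
ref=np.array([637.2,204.9,0])
def rep(t):
    s=read_state();d=s["eef_pos"]-ref;print(t,round(s["time"],2),"x",(d@X).round(2),"y",(d@Y).round(2),"z",s["eef_pos"][2].round(2),"F",(s["ft_force"]@X).round(2),(s["ft_force"]@Y).round(2),s["ft_force"][2].round(2),"gap",round(s["finger_gap"],2))
E
python3 - <<'E'
from g import *
C=ref+1.0*X+2.3*Y
movel(C+[0,0,49],max_speed=10);wait(.1);rep("centre")
g=movel(C+[0,0,34],max_speed=20,guard=4);rep(f"down {g}")
if not g:
    g=movel(C+[0,0,26],max_speed=15,guard=10);rep(f"down2 {g}")
snap("wrist","w7");snap("side","s7")
im=cv2.imread("pics/s7.png");cv2.imwrite("pics/s7c.png",cv2.resize(im[160:310,220:360],None,fx=4,fy=4,interpolation=cv2.INTER_CUBIC))
E
```

```text
centre 14.38 x 0.75 y 2.28 z 48.8 F -0.25 -0.58 -0.59 gap 11.08
down False 15.28 x 1.09 y 2.3 z 34.1 F 0.44 -0.13 -0.98 gap 11.72
down2 False 15.97 x 1.16 y 2.38 z 26.19 F -0.88 0.53 5.58 gap 11.32
```

View pics/s7c.png

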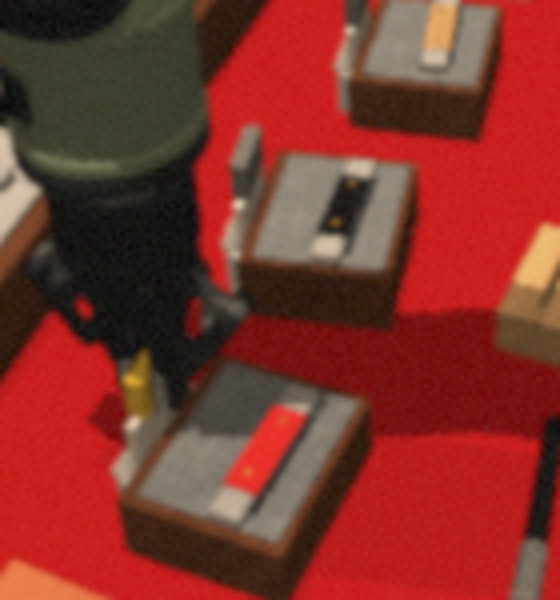

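View pics/w7.png

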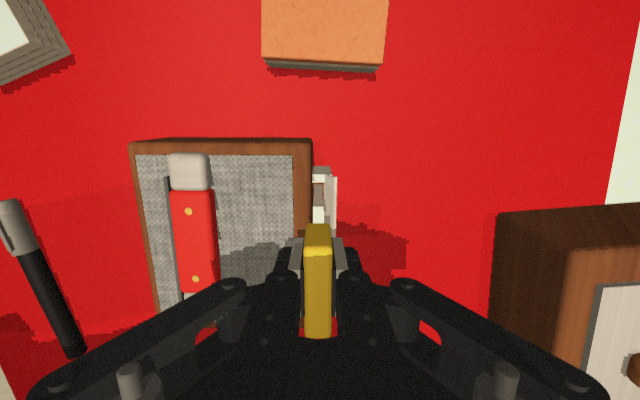

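The foot is behind the lip and the shoe pushes back with about 6 N at z=26, as expected for about 3 mm of travel. Now I'll press it home, watching for the ledges.

Run:
```python
from g import *
C=ref+1.1*X+2.3*Y
for z in (23,21.5,20.5,19.5,18.5,17.5):
    g=movel(C+[0,0,z],max_speed=10,guard=12);wait(.15);rep(f"{z} {g}")
    if read_state()["ft_force"][2]>18: break
snap("wrist","w8");snap("side","s8")
im=cv2.imread("pics/s8.png");cv2.imwrite("pics/s8c.png",cv2.resize(im[160:310,220:360],None,fx=4,fy=4,interpolation=cv2.INTER_CUBIC))
```

```text
23 False 16.67 x 1.22 y 2.43 z 23.36 F -1.63 0.11 7.57 gap 11.05
21.5 False 17.12 x 1.24 y 2.38 z 21.9 F -2.25 -0.46 8.93 gap 11.29
20.5 False 17.52 x 1.3 y 2.39 z 21.19 F -2.85 -1.35 11.55 gap 11.21
19.5 False 17.92 x 1.51 y 2.46 z 20.99 F -5.94 -1.65 24.5 gap 11.24
```

View pics/s8c.png

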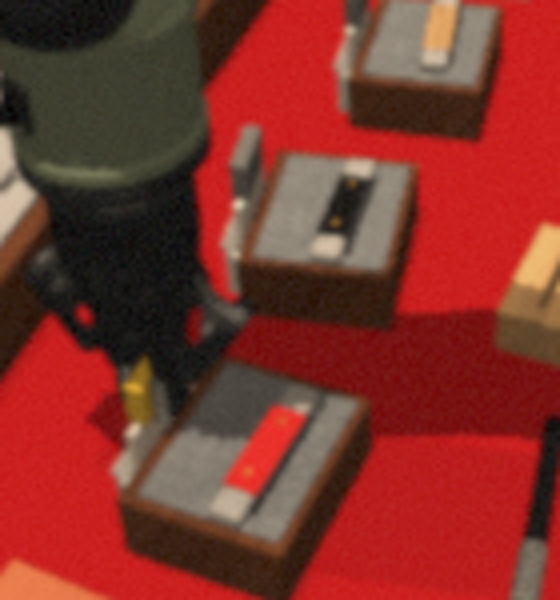

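View pics/w8.png

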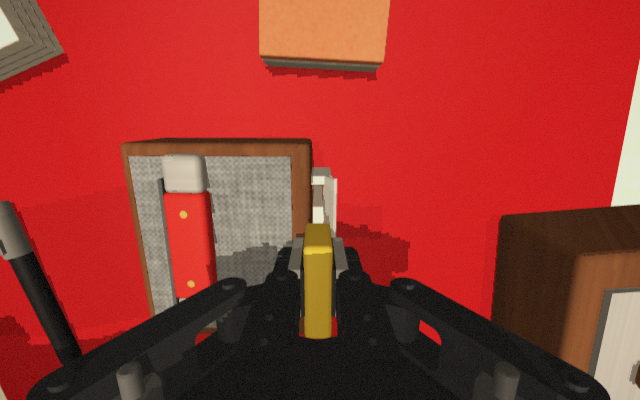

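The arm hit a hard stop at z=21.0, against a predicted 21.1, and the force jumped from 11.6 to 24.5 N. The foot is therefore on the ledges. I'll check that this holds steady, then hand in.

Run:
```python
from g import *
wait(.4);rep("hold");finish_job()
```

```text
hold 18.42 x 1.55 y 2.44 z 21.02 F -6.77 -1.74 23.42 gap 11.47
the job is handed in; nothing more can be done
```

The label holder is pressed down in the red-knife stand's slot, and I handed the job in at about 18.4 s with the gripper still holding it. No verdict was reported.

**What I did:** I lifted the holder from its rack and felt the stand's back wall with a sideways touch. I then centred the foot behind the lip and pushed straight down.

**Last checks:**
- **Fully home:** the push met a hard stop at tool z 21.0 mm, where I expected 21.1 mm. The vertical force jumped from 11.6 N to 24.5 N there.
- **Still held:** the force stayed at 23.4 N and the finger gap at 11.5 mm on the yellow head just before hand-in.
- **Other objects:** no contact showed in the forces, and the knives, marker and other things visible in the pictures looked unmoved. I did not measure their positions.

**What went wrong or disagreed:**
- **Missed grasp:** the first attempt closed just above the head. Both cameras showed the real fingertips about 44 mm behind the stated tool point, so I corrected for that. The second grasp worked.
- **Camera mismatch:** the top and wrist cameras differed by 3–4 mm in y. I settled on the wrist view; the wall touch confirmed the x position, but y was not checked by touch.
- **Sideways load:** a force of about 7 N in x remained at the end, so the holder is probably pressing lightly against one side of the slot. I did not correct it.

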